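Work a tight relay out of its test socket

ROBOT

A 6-joint arm with a two-finger parallel gripper is mounted at the origin on a cart in front of the work surface, level with it; the furniture and walls round the work are solid. World frame = base frame: x ahead of the robot, y to its left, z up, the work surface at z = 0. Lengths are in mm, angles in rad, forces in N, time in s.
With the tool pointing down it reaches from about 325 to 875 mm from the base axis. Payload 4.4 kg.
Tool frame: the origin (TCP) lies at the very end of the fingers, on their centre line; the grasp point (between the pads) lies 19 mm behind it; z points along the fingers, y is the line along which they close (so a half turn about z gives the same grasp; the last joint's range is limited). The gripper opens to 85 mm and grips with 20 to 120 N. Pads are 22 mm wide; open, the fingers measure 114 mm over their backs; the gripper's body (76 mm by 85 mm) begins 54 mm behind the grasp point. The pads swing forward as they close: fully open they stand 13 mm farther back than shut.
Start: joints at [-1.454, 0.207, 1.542, -0, 1.393, -0.15], TCP at [151.584, -554.662, 231.282] pointing down, gripper open.
Joint ranges: [-2.73, 2.73], [-0.86, 2.22], [0.23, 2.46], [-1.11, 4.25], [0.08, 2.63], [-2.82, 2.82]. Speed limits (rad/s): [2.79, 2.79, 3.14, 3.14, 3.14, 3.14].

INTERFACE

Orientations are given as a rotation vector (axis times angle).
In Python, from station import env gives the robot as it stands.
- The arm moves only by the shell command python3 -m handwheel 'ROWS' [FORCE]. ROWS is JSON, a list of rows, each a list of 3 entries, a list of its own where there are three numbers: the shift along the tool's x, y, z in units of 200 mm (1.0 is 200 mm), then the turn, a rotation vector about the tool's x, y, z in units of pi rad (1.0 is pi rad), then the closure, from -1 (fully open) to 1 (shut). A call has 1 to 10 rows; each row is the pose to reach, as a shift and turn from the pose commanded when the call began, along the tool's axes at that moment, turning the shorter way round; what a row does not reach only later rows make up. A row lasts 1/8 s, in which the tool goes at most 62.5 mm and 10.7 degrees, less where a joint would pass 70% of its speed; a pose out of reach is approached as far as the arm can. A call with a number of a shift or a turn outside -1 to 1 is refused whole. A call with a gripper value outside its range is refused whole. The fingers move at their own pace and stop on an object; FORCE is the grip in N (left out, the last holds). Time passes only in rows, so rows that repeat a pose let the fingers close. It gives the time, the measured TCP pose, the force, the opening and the grip force at its end, in the units of the state.
- env.observe(): the state, without advancing time (a new reading comes with each control period).
- env.grab_frame(name): name is "side" or "top" or "wrist"; returns a dict with "image" (480x640x3 uint8, red, green, blue), "fovy" (degrees; the focal length in pixels is half the picture's height over the tangent of half this angle, whatever the lens; pixels are square), "cx", "cy" (the principal point, pixels), "R" (3x3) and "t" (3): a world point X has camera coordinates R X + t; the wrist camera has in their place "hand_eye" (4x4, takes a point from camera to tool coordinates, whose origin is the TCP and whose axes are the flange's). Camera axes: x right, y down, z forward; pixel columns grow to the right and rows downward; lengths in mm; the calibration is good to about 2 mm. A picture is of the moment at which its call begins: read the wrist's pose just before it. There is no depth.
- env.job_done(): hands the job in; it is judged then, once.
The state is a dict: "time": time; "qpos": joint angles; "joint_vel": joint speeds; "joint_torque": joint torques, N m; "ee_pos": TCP position; "eef_rot": TCP orientation; "ft_force": force on the tool from outside, world axes, zero at the start; "ft_torque": the same for the moment, N m; "grip_width": finger opening in mm; "grasp_force": force on a finger pad.
Only numpy, scipy, OpenCV 4.12 (cv2) and the standard library are available. Lean on these libraries where they do the work, as an engineer would, in place of code of your own. Each camera call takes 0.05 s, during which the arm holds its last target. There are 200 camera calls.

TASK

The orange relay sits tight in its test socket, whose plate floats on weak springs. Grip the relay and rock it side to side by a good 5 degrees, at least twice each way, working it up a little with each rock until it comes free; do not just tug, for the sprung plate must never be drawn up by more than about 5 mm. Finish still holding the relay upright and still above its socket, its blades just clear by 10 to 20 mm, and leave the blue relay and the things lying about alone.

Things in the scene. Friction and masses are not known exactly. Their poses are not given: they have to be found in the camera images.
- orange_relay: the relay to take out: orange cover 28 x 40 mm (x, y) on a black base 30 x 42 mm, 12 mm high; 55 mm high in all, about 0.09 kg. Origin at the centre of the case's underside, at the start on the socket's upper face 44 mm above the bench; z up, y along the 40 mm. It rocks about its x axis, one y end rising, then the other; the slots let it tilt about 8 degrees each way
- orange_tips (a point): midway between the tips of the orange relay's two copper blades, 14 mm below its origin. The blades, 8 mm along y, 5 mm along x and 14 mm long, point down from the underside at y = +13 and -13 mm
- orange_unit: the test socket unit of the orange relay, fixed to the bench: aluminium base plate 90 x 100 mm, four posts at x = +-37, y = +-41 mm that end 52 mm above the bench. Origin on the bench under its centre, z up, same axes as its relay at the start
- orange_socket (a point): centre of the upper face of the black socket (40 x 56 mm) on the orange unit's floating plate, 44 mm above the bench at rest, rises with the plate. In a slot under each blade a spring contact grips it by friction (about 19 to 26 N a blade) along its lower 12 mm. Tilting the relay slides one blade up while the other stays; some 5 mm a rock; both must rise 14 mm
- orange_plate (a joint): how far the orange unit's floating plate is drawn up against its springs, m: 0 at rest, 0.015 at most. It begins to lift at a net upward pull of about 18 N and takes 1 N more for each mm. Lifting the relay faster than the rocking works the blades up draws it up
- blue_relay: the same kind of relay with a blue cover, in the other socket unit, stays plugged in. Origin at the centre of its case's underside
- blue_unit: the other socket unit, the same as the orange one, fixed to the bench 0.14 m or more from it. Origin on the bench under its centre
- multimeter: yellow hand multimeter lying on the bench, 157 x 99 x 38 mm, bystander
- long_nose: blue long nose pliers lying on the bench, 141 x 72 x 14 mm, bystander
- loupe: black eye loupe standing on the bench, 37 mm across and 30 mm high, bystander
- screwdriver_b: blue screwdriver lying on the bench, 44 x 173 x 22 mm, bystander
- orange_grip (a point): on the orange relay's z axis, 36 mm above its origin: where to grip it, fingers closing along its y on the 40 mm wide cover; fingertips are free of the socket anywhere more than 10 mm above the relay's origin
Not all that is in view belongs to the job. Of the things like the orange_relay, leave any that is pink; of the rest the larger one is meant.

How it is judged:
By the outcome, as a careful person would: the job done as asked, in the order asked, and still so for the second after the job is handed in, while the arm keeps its last pose, push and grip.
It also fails if it takes over 40 s, if anything falls off the work surface, if the arm or the gripper's body presses on something with over 40 N, if the wrist force passes 120 N, or if a joint passes its speed limit or range.

## Working session

There is one attempt and no reset: what is moved stays moved. The work goes in short steps, Python scripts to look and compute and a shell command to move; the robot and the scene stay as the last step left them, time stands still between calls to the robot, and variables do not carry over. Pictures are saved under pics/ and viewed, at most 10 in all, crops included, and the job is handed in when it is done.

```bash
mkdir -p pics; cat > h.py <<'E'
import numpy as np,cv2
from scipy.spatial.transform import Rotation as Ro
from station import env
def cam(n):
    s=env.observe(); f=env.grab_frame(n)
    F=240/np.tan(np.radians(f['fovy'])/2)
    if n=='wrist':
        H=np.array(f['hand_eye']); R=Ro.from_rotvec(s['eef_rot']).as_matrix()
        Rc=R@H[:3,:3]; o=R@H[:3,3]+np.array(s['ee_pos'])
    else:
        Rc=np.array(f['R']).T; o=-Rc@np.array(f['t'])
    f.update(F=F,Rc=Rc,o=o); return f
def ray(f,u,v,z):
    d=f['Rc']@np.array([(u-f['cx'])/f['F'],(v-f['cy'])/f['F'],1.]); return f['o']+d*(z-f['o'][2])/d[2]
def save(f,n,box=None,size=None):
    im=f['image'][:,:,::-1]
    if box: im=im[box[1]:box[3],box[0]:box[2]]
    if size: im=cv2.resize(im,size,interpolation=cv2.INTER_CUBIC)
    cv2.imwrite('pics/'+n+'.png',im)
E
python3 - <<'E'
from h import *
for n in ['top','side']:
    f=cam(n); save(f,n+'1'); print(n,f['F'],f['cx'],f['cy'],f['o'].round(),f['Rc'].round(2).tolist())
print(env.observe())
E
```

```text
top 591.4264435514272 322.40272267753295 254.4312803812247 [ 425.  -82. 1214.] [[0.0, -0.99, 0.1], [-1.0, -0.0, 0.0], [-0.0, -0.1, -0.99]]
side 473.6650932389575 322.2513484866295 230.0939748137592 [297. 497. 638.] [[-0.89, -0.31, 0.33], [-0.45, 0.58, -0.68], [0.02, -0.75, -0.66]]
{'time': 0.1, 'qpos': array([-1.45453630e+00,  2.07365035e-01,  1.54285629e+00,  2.42954117e-05,
        1.39352948e+00, -1.50502195e-01]), 'joint_vel': array([-7.10228751e-04, -1.65063690e-03, -3.12279683e-03,  1.37627825e-03,
       -1.08249922e-03, -4.10590708e-05]), 'joint_torque': array([-1.94646605e-04, -3.84093440e+01, -2.92546248e+01, -3.44484106e-04,
        4.84656659e-03,  2.70469940e-06]), 'ee_pos': array([ 151.48719123, -553.94781116,  230.20329007]), 'eef_rot': array([-3.11155141e+00, -4.17494156e-01, -9.55244921e-05]), 'ft_force': array([-0.6255307 , -1.16082418, -0.25549713]), 'ft_torque': array([-0.01649307,  0.00808729,  0.00442771]), 'grasp_force': 0.0, 'grip_width': 85.73611170076464}
```

View pics/top1.png

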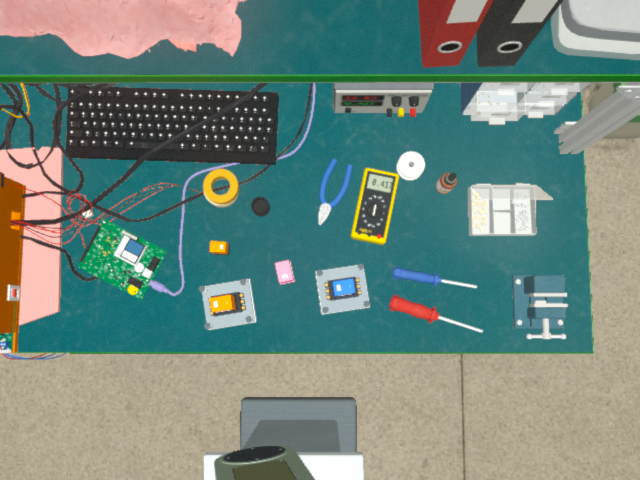

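View pics/side1.png

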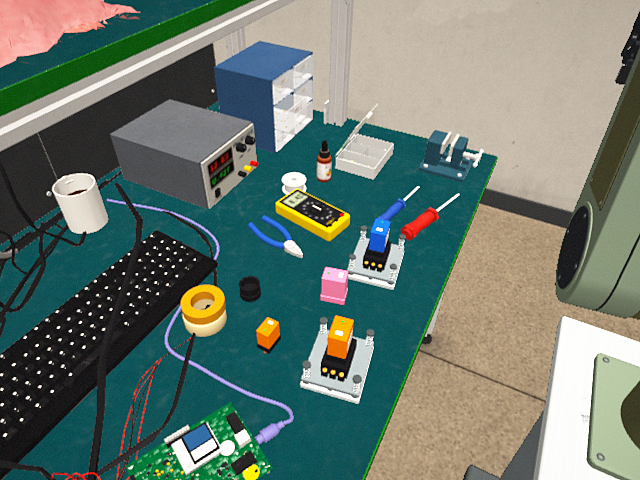

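The top view shows these candidates:
- The large orange relay in its socket at top (225,303), side (341,338).
- A small loose orange relay at top (219,247), side (268,333).
- A pink relay at top (285,272), side (334,285).

I choose the large orange one in its socket, since it isn't pink and is bigger than the loose orange one. Next I'll measure it and check with a close crop.

```bash
python3 - <<'E'
from h import *
f=cam('top'); save(f,'crop1',(180,260,270,340),(720,640)[:2] if 0 else (675,600))
hsv=cv2.cvtColor(f['image'],cv2.COLOR_RGB2HSV)
m=cv2.inRange(hsv,(8,150,120),(25,255,255)); m[:,:195]=0;m[:,262:]=0;m[:265]=0;m[340:]=0
c=max(cv2.findContours(m,0,2)[0],key=cv2.contourArea); print('orange',cv2.boundingRect(c),cv2.minAreaRect(c))
g=cv2.inRange(hsv,(0,0,120),(180,60,255)); g[:,:190]=0;g[:,265:]=0;g[:268]=0;g[340:]=0
g=cv2.morphologyEx(g,cv2.MORPH_CLOSE,np.ones((3,3)))
c=max(cv2.findContours(g,0,2)[0],key=cv2.contourArea); b=cv2.boxPoints(cv2.minAreaRect(c)); print('plate',b.tolist())
P=np.array([ray(f,u,v,5) for u,v in b]); print(P.round(1).tolist(),P.mean(0)); print(np.linalg.norm(P-np.roll(P,1,0),axis=1),np.degrees(np.arctan2(*(P[1]-P[0])[1::-1])))
s=cam('side'); save(s,'crop2',(295,310,385,405),(560,590))
E
```

```text
orange (210, 294, 26, 19) ((222.37298583984375, 302.8621826171875), (15.440296173095703, 24.1742000579834), 81.02737426757812)
plate [[197.40541076660156, 286.43243408203125], [249.7837677001953, 277.70269775390625], [257.1351318359375, 321.810791015625], [204.7567596435547, 330.54052734375]]
[[485.6, 177.7, 5.0], [503.6, 70.8, 5.0], [413.8, 54.6, 5.0], [396.1, 160.7, 5.0]] [449.79634773 115.96549753   5.        ]
[ 91.10340767 108.45122749  91.20213637 107.61364835] -80.4658334368172
```

View pics/crop1.png

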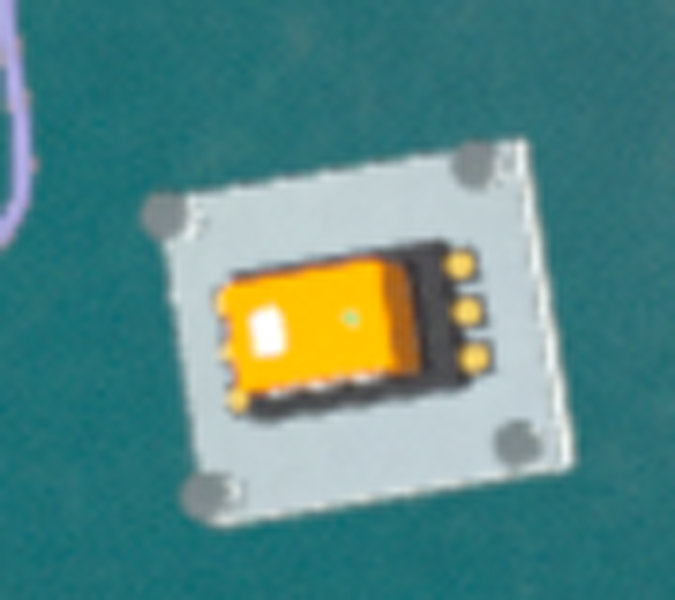

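The crop shows the orange relay seated in its socket. Its cover top is centred near pixel (221.6,303.5), and the post tops centre near (225.4,303.8). The choice is confirmed.

```bash
cat >> h.py <<'E'
def delta(tgt,yaw,tilt=0):
    """rows' shift (200mm) and turn (pi) to tool pose: TCP tgt, pointing down, tool y along +-(relay y at yaw deg), tilt deg about relay x"""
    s=env.observe(); R=Ro.from_rotvec(s['eef_rot']); p=np.array(s['ee_pos'])
    a=np.radians(yaw); X=np.array([np.cos(a),np.sin(a),0]); Y=np.array([-np.sin(a),np.cos(a),0])
    M=Ro.from_matrix(np.array([X,-Y,[0,0,-1]]).T)
    M=Ro.from_rotvec(X*np.radians(tilt))*M
    return (R.inv().apply(np.array(tgt)-p)/200).round(4),((R.inv()*M).as_rotvec()/np.pi).round(4)
E
python3 - <<'E'
from h import *
f=cam('top')
c=lambda x,y:(180+x/7.5,260+y/7.5)
top=[ray(f,*c(*q),99) for q in [(230,282),(383,257),(395,375),(240,392)]]
po=[ray(f,*c(*q),52) for q in [(165,214),(475,163),(518,443),(205,495)]]
for P in (top,po):
    P=np.array(P);print(P.round(1).tolist(),P.mean(0).round(1)); d=P[0]+P[3]-P[1]-P[2];print(np.degrees(np.arctan2(-d[0],d[1])))
C=np.mean(po,0)*.5+np.mean(top,0)*.5
print(C,delta([C[0],C[1],230],9.6), env.observe()['ee_pos'])
E
```

```text
[[459.9, 132.1, 99.0], [466.2, 93.7, 99.0], [436.7, 90.2, 99.0], [432.4, 129.0, 99.0]] [448.8 111.3  99. ]
7.810152906568122
[[479.2, 158.5, 52.0], [492.6, 77.4, 52.0], [419.6, 65.1, 52.0], [406.1, 146.5, 52.0]] [449.4 111.9  52. ]
9.429864083263961
[449.09302354 111.57567083  75.5       ] (array([ 2.3129, -2.8193,  0.0071]), array([-0.0003, -0.    ,  0.0316])) [ 151.53789223 -554.30239966  230.72597407]
```

```bash
python3 -m handwheel '[[[0.77,-0.94,0],[0,0,0],-1],[[0.77,-0.94,0],[0,0,0],-1],[[0.77,-0.94,0],[0,0,0],-1],[[0.77,-0.94,0],[0,0,0],-1],[[0.77,-0.94,0],[0,0,0],-1],[[0.77,-0.94,0],[0,0,0],-1]]'
python3 -m handwheel '[[[0.77,-0.94,0],[0,0,0],-1],[[0.77,-0.94,0],[0,0,0],-1],[[0.77,-0.94,0],[0,0,0],-1],[[0.77,-0.94,0],[0,0,0],-1],[[0.77,-0.94,0],[0,0,0],-1],[[0.77,-0.94,0],[0,0,0],-1]]'
python3 -m handwheel '[[[0.77,-0.94,0],[0,0,0.0316],-1],[[0.77,-0.94,0],[0,0,0.0316],-1],[[0.77,-0.94,0],[0,0,0.0316],-1],[[0.77,-0.94,0],[0,0,0.0316],-1],[[0.77,-0.94,0],[0,0,0.0316],-1],[[0.77,-0.94,0],[0,0,0.0316],-1]]'
python3 - <<'E'
from h import *
print(delta([449,111.5,230],9.4))
f=cam('wrist');save(f,'w1');print(env.observe()['time'],f['F'],f['o'],f['Rc'].round(2).tolist())
E
```

```text
time: 1.0
ee_pos: [250.7, -333.2, 231.6]
eef_rot: [3.112, 0.419, -0.0]
ft_force: [-0.4, -0.1, 0.4]
grip_width: 85.2
grasp_force: 0.0
time: 1.75
ee_pos: [349.8, -111.9, 231.4]
eef_rot: [3.113, 0.417, -0.001]
ft_force: [0.1, -0.6, 0.3]
grip_width: 85.8
grasp_force: 0.0
time: 2.5
ee_pos: [448.9, 109.1, 230.9]
eef_rot: [3.13, 0.258, -0.002]
ft_force: [1.5, -0.1, -0.2]
grip_width: 85.4
grasp_force: 0.0
(array([ 0.0025, -0.0115,  0.0043]), array([0.0002, 0.0004, 0.0002]))
2.55 333.7663248114931 [530.43763212 122.87374978 374.66851927] [[0.16, -0.94, -0.31], [-0.99, -0.15, -0.05], [-0.0, 0.32, -0.95]]
```

View pics/w1.png

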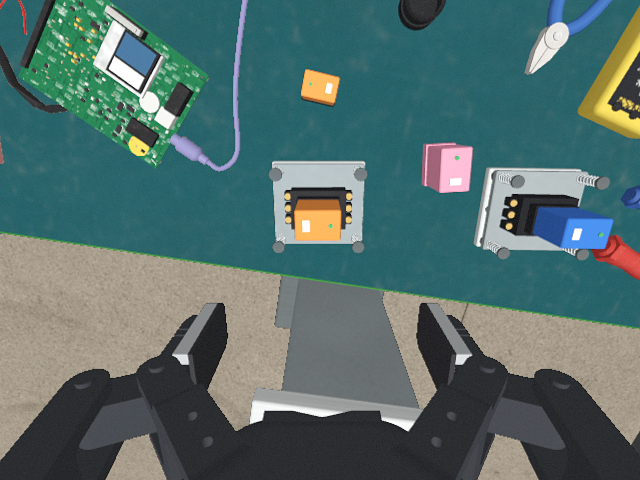

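The wrist view shows the orange cover's top face at about (318,226) and the post tops at (276,174), (360,174), (358,247) and (279,247). The yaw is aligned with the fingers.

```bash
python3 - <<'E'
from h import *
f=cam('wrist')
po=np.array([ray(f,*q,52) for q in [(276,174),(360,174),(358,247),(279,247)]]);print(po.round(1).tolist(),po.mean(0))
d=po[0]+po[3]-po[1]-po[2];print(np.degrees(np.arctan2(-d[0],d[1])))
hsv=cv2.cvtColor(f['image'],cv2.COLOR_RGB2HSV)
m=cv2.inRange(hsv,(8,120,100),(25,255,255)); m[:190]=0;m[250:]=0;m[:,:290]=0;m[:,:][:,345:]=0
x,y,w,h=cv2.boundingRect(m);print(x,y,w,h)
for v in range(y,y+h,4): print(v,np.where(m[v])[0][[0,-1]],f['image'][v,330])
C=[ray(f,u,y+h-1,99) for u in (x,x+w-1)];print(C)
print(delta([449,111.5,61],9.4))
E
```

```text
[[480.1, 158.8, 52.0], [493.2, 79.4, 52.0], [419.8, 66.7, 52.0], [406.6, 146.9, 52.0]] [449.94608045 112.95165439  52.        ]
9.358616861130558
290 199 51 41
199 [300 326] [117  76  63]
203 [297 338] [176 106  48]
207 [295 339] [175 105  49]
211 [294 340] [255 183  95]
215 [294 340] [255 186  96]
219 [294 340] [255 185  95]
223 [294 340] [229 177  97]
227 [294 340] [148 205 131]
231 [295 339] [255 185  94]
235 [295 339] [255 186  96]
239 [296 339] [255 183  95]
[array([433.55956272, 134.79405212,  99.        ]), array([440.65398005,  91.75904289,  99.        ])]
(array([ 0.0046, -0.0124,  0.8503]), array([ 0.0001,  0.0002, -0.0001]))
```

```bash
python3 -m handwheel '[[[0.008,-0.017,0.2],[0,0,0],-1],[[0.008,-0.017,0.4],[0,0,0],-1],[[0.008,-0.017,0.6],[0,0,0],-1],[[0.008,-0.017,0.75],[0,0,0],-1],[[0.008,-0.017,0.85],[0,0,0],-1],[[0.008,-0.017,0.85],[0,0,0],-1],[[0.008,-0.017,0.85],[0,0,0],-0.4],[[0.008,-0.017,0.85],[0,0,0],-0.3]]' 30
python3 - <<'E'
from h import *
print(delta([449.8,112.5,61],9.4),env.observe()['ft_force'])
f=cam('wrist');save(f,'w2')
E
```

```text
time: 3.6
ee_pos: [450.8, 114.5, 62.7]
eef_rot: [3.131, 0.262, 0.004]
ft_force: [0.5, -0.0, -0.6]
grip_width: 55.8
grasp_force: 0.0
(array([-0.0065,  0.0089,  0.0082]), array([ 0.0001, -0.0009,  0.0009])) [ 0.48536366 -0.04693257 -0.58562586]
```

View pics/w2.png

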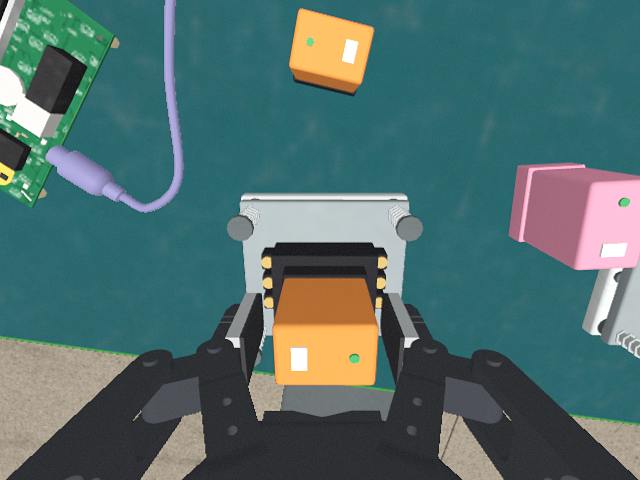

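The pads straddle the cover, which spans columns 275 to 377 between pad faces at about 262 and 385, so it is centred. Now closing.

```bash
python3 -m handwheel '[[[0,0,0],[0,0,0],-0.1],[[0,0,0],[0,0,0],0.1],[[0,0,0],[0,0,0],0.3],[[0,0,0],[0,0,0],0.3]]' 40
python3 -m handwheel '[[[0,0,0],[0,0,0],1],[[0,0,0],[0,0,0],1],[[0,0,0],[0,0,0],1]]' 100
python3 - <<'E'
from h import *
s=env.observe();print(s['ee_pos'],s['ft_force'],s['ft_torque'])
E
```

```text
time: 4.15
ee_pos: [450.4, 113.4, 62.3]
eef_rot: [3.127, 0.264, 0.002]
ft_force: [-0.9, -6.3, 4.8]
grip_width: 39.1
grasp_force: 40.7
time: 4.53
ee_pos: [450.5, 113.3, 62.5]
eef_rot: [3.127, 0.264, 0.002]
ft_force: [-1.1, -6.8, 6.8]
grip_width: 38.7
grasp_force: 99.8
[450.45401007 113.34289774  62.46693762] [-1.08832163 -6.80245448  6.84322773] [-0.82221396  0.24450143 -0.08730384]
```

```bash
cat > rock.py <<'E'
import numpy as np
from scipy.spatial.transform import Rotation as Ro
# coordinates: tool at level (x = relay x, y = -relay y, z down); pose from tilt th (deg, +: +y end up) and mean blade rise m
def pose(th,m):
    s=np.sin(np.radians(th)); return np.array([0,(24+m)*s,-m]),Ro.from_rotvec([np.radians(th),0,0])
def step(p0,p1,n):
    a,A=pose(*p0)
    for i in range(1,n+1):
        q=np.array(p0)+(np.array(p1)-p0)*i/n
        b,B=pose(*q); print(q.round(2),(A.inv().apply(b-a)/200).round(4)[1:],((A.inv()*B).as_rotvec()[0]/np.pi).round(4))
E
python3 - <<'E'
from rock import *
step((0,0),(6.5,2.1),5)
E
```

```text
[1.3  0.42] [ 0.0028 -0.0021] 0.0072
[2.6  0.84] [ 0.0056 -0.0042] 0.0144
[3.9  1.26] [ 0.0086 -0.0063] 0.0217
[5.2  1.68] [ 0.0116 -0.0084] 0.0289
[6.5 2.1] [ 0.0148 -0.0105] 0.0361
```

```bash
python3 -m handwheel '[[[0,0.003,-0.002],[0.007,0,0],1],[[0,0.0055,-0.004],[0.0145,0,0],1],[[0,0.0085,-0.0065],[0.0215,0,0],1]]'; python3 -m handwheel '[[[0,0.003,-0.002],[0.007,0,0],1],[[0,0.006,-0.0035],[0.0145,0,0],1],[[0,0.006,-0.0035],[0.0145,0,0],1]]'
python3 - <<'E'
from h import *
s=env.observe();print(s['ee_pos'],s['ft_force'],s['ft_torque'])
R=Ro.from_rotvec(s['eef_rot']).as_matrix();a=np.radians(9.4);print(np.degrees(R[:,2]@np.array([-np.sin(a),np.cos(a),0])), R[:,2])
f=cam('side');save(f,'s2',(280,270,410,410),(557,600))
E
```

```text
time: 4.9
ee_pos: [450.7, 112.2, 63.4]
eef_rot: [-3.065, -0.259, 0.006]
ft_force: [-1.6, -2.8, 4.0]
grip_width: 39.2
grasp_force: 100.3
time: 5.28
ee_pos: [450.8, 111.2, 64.2]
eef_rot: [-3.019, -0.254, 0.013]
ft_force: [-2.0, -3.3, 8.1]
grip_width: 39.0
grasp_force: 100.9
[450.8255242  111.24244013  64.18553864] [-2.02090136 -3.28166341  8.06595682] [-1.15952269  0.29633536  0.01562693]
6.442028280472396 [-0.01766261  0.11104088 -0.99365887]
```

View pics/s2.png

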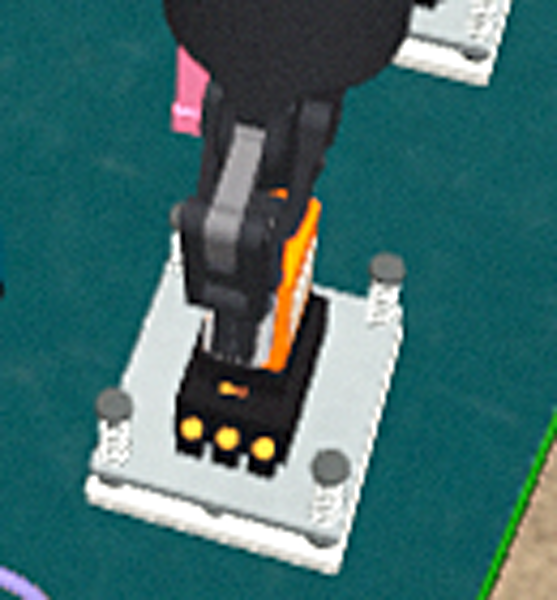

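The tool is tilted 6.4°, a sliver of copper blade shows at the raised end (235,388 in the crop), and the net force is slightly downward, so the plate is at rest.

```bash
python3 - <<'E'
from rock import *
step((6.5,1.92),(-6.5,4.7),6)
print();step((-6.5,4.7),(6.5,7.5),6)
print();step((6.5,7.5),(-6.5,10.3),6)
print();step((-6.5,10.3),(6.5,13.1),6)
E
```

```text
[4.33 2.38] [-0.0049 -0.0018] -0.012
[2.17 2.85] [-0.0101 -0.0035] -0.0241
[0.   3.31] [-0.0154 -0.0052] -0.0361
[-2.17  3.77] [-0.0208 -0.007 ] -0.0481
[-4.33  4.24] [-0.0265 -0.0086] -0.0602
[-6.5  4.7] [-0.0323 -0.0103] -0.0722

[-4.33  5.17] [ 0.0055 -0.0017] 0.012
[-2.17  5.63] [ 0.0111 -0.0034] 0.0241
[0.  6.1] [ 0.0169 -0.0051] 0.0361
[2.17 6.57] [ 0.0229 -0.0068] 0.0481
[4.33 7.03] [ 0.0291 -0.0084] 0.0602
[6.5 7.5] [ 0.0354 -0.0101] 0.0722

[4.33 7.97] [-0.006  -0.0017] -0.012
[2.17 8.43] [-0.0122 -0.0033] -0.0241
[0.  8.9] [-0.0185 -0.0049] -0.0361
[-2.17  9.37] [-0.025  -0.0065] -0.0481
[-4.33  9.83] [-0.0317 -0.0081] -0.0602
[-6.5 10.3] [-0.0386 -0.0097] -0.0722

[-4.33 10.77] [ 0.0065 -0.0016] 0.012
[-2.17 11.23] [ 0.0132 -0.0032] 0.0241
[ 0.  11.7] [ 0.0201 -0.0048] 0.0361
[ 2.17 12.17] [ 0.0271 -0.0063] 0.0481
[ 4.33 12.63] [ 0.0344 -0.0078] 0.0602
[ 6.5 13.1] [ 0.0417 -0.0093] 0.0722
```

```bash
python3 -m handwheel '[[[0,-0.005,-0.0015],[-0.012,0,0],1],[[0,-0.01,-0.0035],[-0.024,0,0],1],[[0,-0.0155,-0.005],[-0.036,0,0],1],[[0,-0.021,-0.007],[-0.048,0,0],1],[[0,-0.0265,-0.0085],[-0.06,0,0],1],[[0,-0.032,-0.01],[-0.072,0,0],1],[[0,-0.032,-0.01],[-0.072,0,0],1]]'
python3 - <<'E'
from h import *
s=env.observe();print(s['ft_torque'],s['ft_force'],s['ee_pos'])
R=Ro.from_rotvec(s['eef_rot']).as_matrix();a=np.radians(9.4);print(np.degrees(R[:,2]@np.array([-np.sin(a),np.cos(a),0])))
f=cam('side');save(f,'s3',(280,270,410,410),(557,600))
E
```

```text
time: 6.2
ee_pos: [449.6, 117.3, 64.9]
eef_rot: [3.016, 0.255, 0.016]
ft_force: [4.3, -6.1, -8.7]
grip_width: 38.8
grasp_force: 102.1
[-0.96055288 -0.97746859 -0.03972085] [ 4.33380458 -6.0614933  -8.69385422] [449.60187505 117.25384162  64.94106684]
-6.57627021574884
```

View pics/s3.png

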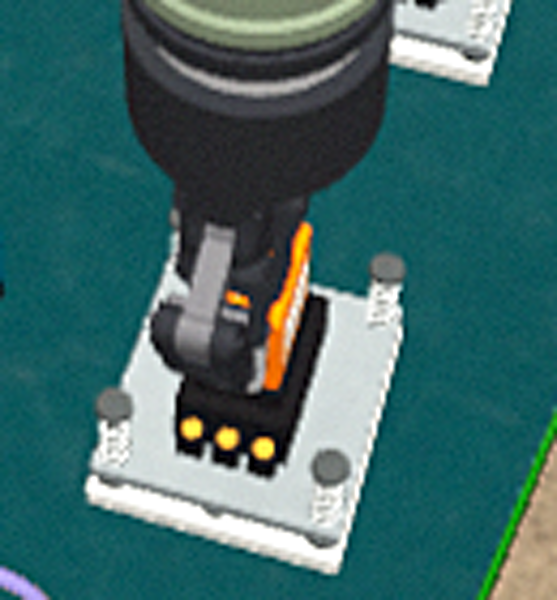

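```bash
python3 -m handwheel '[[[0,0.0055,-0.0015],[0.012,0,0],1],[[0,0.011,-0.0035],[0.024,0,0],1],[[0,0.017,-0.005],[0.036,0,0],1],[[0,0.023,-0.007],[0.048,0,0],1],[[0,0.029,-0.0085],[0.06,0,0],1],[[0,0.0355,-0.01],[0.072,0,0],1],[[0,0.0355,-0.01],[0.072,0,0],1]]'
python3 - <<'E'
from h import *
s=env.observe();print(s['ft_torque'],s['ft_force'],s['ee_pos'])
R=Ro.from_rotvec(s['eef_rot']).as_matrix();a=np.radians(9.4);print(np.degrees(R[:,2]@np.array([-np.sin(a),np.cos(a),0])))
E
```

```text
time: 7.12
ee_pos: [450.3, 112.5, 67.0]
eef_rot: [-3.014, -0.249, 0.012]
ft_force: [5.5, 5.4, -13.6]
grip_width: 39.1
grasp_force: 102.7
[ 0.50198385 -1.15257045  0.03190283] [  5.51914669   5.40023945 -13.56407059] [450.29062044 112.46683168  66.97464563]
6.704546283244662
```

```bash
python3 - <<'E'
from rock import *
step((6.5,7.5),(-6.5,10),6)
E
```

```text
[4.33 7.92] [-0.006  -0.0014] -0.012
[2.17 8.33] [-0.0121 -0.0028] -0.0241
[0.   8.75] [-0.0184 -0.0042] -0.0361
[-2.17  9.17] [-0.0249 -0.0056] -0.0481
[-4.33  9.58] [-0.0315 -0.0069] -0.0602
[-6.5 10. ] [-0.0383 -0.0082] -0.0722
```

```bash
python3 -m handwheel '[[[0,-0.006,-0.0015],[-0.012,0,0],1],[[0,-0.012,-0.003],[-0.024,0,0],1],[[0,-0.0185,-0.004],[-0.036,0,0],1],[[0,-0.025,-0.0055],[-0.048,0,0],1],[[0,-0.0315,-0.007],[-0.06,0,0],1],[[0,-0.0385,-0.008],[-0.072,0,0],1],[[0,-0.0385,-0.008],[-0.072,0,0],1]]'
python3 - <<'E'
from h import *
s=env.observe();print(s['ft_torque'],s['ft_force'],s['ee_pos'])
R=Ro.from_rotvec(s['eef_rot']).as_matrix();a=np.radians(9.4);print(np.degrees(R[:,2]@np.array([-np.sin(a),np.cos(a),0])))
f=cam('side');save(f,'s4',(280,270,410,410),(557,600))
E
```

```text
time: 8.0
ee_pos: [449.3, 118.3, 69.4]
eef_rot: [3.017, 0.255, 0.016]
ft_force: [7.4, -5.3, -12.5]
grip_width: 39.1
grasp_force: 103.4
[-0.6420089  -1.29634616 -0.04128607] [  7.36448725  -5.26060384 -12.5456833 ] [449.25409129 118.27117981  69.3991231 ]
-6.520834033726791
```

View pics/s4.png

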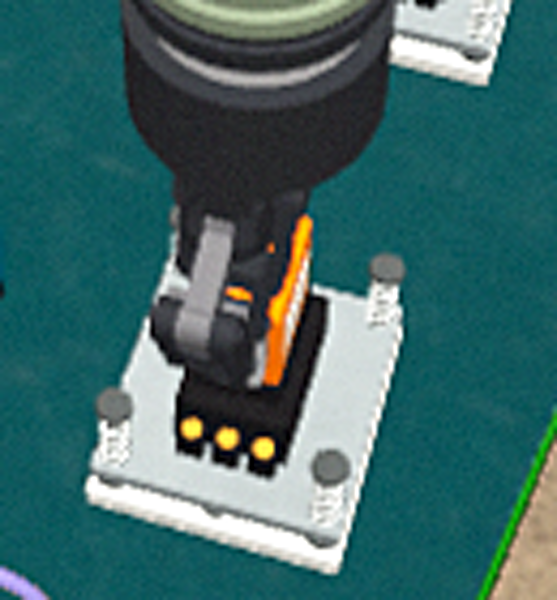

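The cover sits higher than in the last side crop, and the plate and socket are where they were (gold contacts still at row 430–447). The rocking is working.

```bash
python3 -m handwheel '[[[0,0.0065,-0.0015],[0.012,0,0],1],[[0,0.013,-0.003],[0.024,0,0],1],[[0,0.0195,-0.0045],[0.036,0,0],1],[[0,0.0265,-0.006],[0.048,0,0],1],[[0,0.0335,-0.0075],[0.06,0,0],1],[[0,0.041,-0.009],[0.072,0,0],1],[[0,0.041,-0.009],[0.072,0,0],1]]'
python3 - <<'E'
from h import *
s=env.observe();print(s['ft_torque'],s['ft_force'],s['ee_pos'])
from rock import *
step((6.5,13.0),(-6.5,15.8),6)
E
```

```text
time: 8.93
ee_pos: [450.3, 112.0, 72.4]
eef_rot: [-3.014, -0.248, 0.013]
ft_force: [4.5, 3.1, -10.4]
grip_width: 39.1
grasp_force: 104.3
[ 0.53602856 -0.97874206 -0.16601422] [  4.45390733   3.05051398 -10.41222993] [450.3095058  111.99511376  72.35941037]
[ 4.33 13.47] [-0.007  -0.0015] -0.012
[ 2.17 13.93] [-0.0142 -0.0031] -0.0241
[ 0.  14.4] [-0.0216 -0.0046] -0.0361
[-2.17 14.87] [-0.0292 -0.0061] -0.0481
[-4.33 15.33] [-0.0369 -0.0075] -0.0602
[-6.5 15.8] [-0.0448 -0.009 ] -0.0722
```

```bash
python3 -m handwheel '[[[0,-0.007,-0.0015],[-0.012,0,0],1],[[0,-0.014,-0.003],[-0.024,0,0],1],[[0,-0.0215,-0.0045],[-0.036,0,0],1],[[0,-0.029,-0.006],[-0.048,0,0],1],[[0,-0.037,-0.0075],[-0.06,0,0],1],[[0,-0.045,-0.009],[-0.072,0,0],1],[[0,-0.045,-0.009],[-0.072,0,0],1]]'
python3 - <<'E'
from h import *
s=env.observe();print(s['ft_torque'],s['ft_force'],s['ee_pos'])
from rock import *
step((-6.5,15.8),(6.5,18.6),6)
E
```

```text
time: 9.8
ee_pos: [449.2, 120.0, 76.6]
eef_rot: [3.019, 0.256, 0.016]
ft_force: [2.4, -1.7, -2.0]
grip_width: 38.9
grasp_force: 105.6
[-0.20747401 -0.56373236  0.04042281] [ 2.38137731 -1.70162263 -1.98919823] [449.24473056 120.03873668  76.58087883]
[-4.33 16.27] [ 0.0075 -0.0015] 0.012
[-2.17 16.73] [ 0.0153 -0.003 ] 0.0241
[ 0.  17.2] [ 0.0232 -0.0044] 0.0361
[ 2.17 17.67] [ 0.0313 -0.0058] 0.0481
[ 4.33 18.13] [ 0.0395 -0.0072] 0.0602
[ 6.5 18.6] [ 0.0479 -0.0086] 0.0722
```

```bash
python3 -m handwheel '[[[0,0.0075,-0.0015],[0.012,0,0],1],[[0,0.0155,-0.003],[0.024,0,0],1],[[0,0.023,-0.0045],[0.036,0,0],1],[[0,0.0315,-0.006],[0.048,0,0],1],[[0,0.0395,-0.007],[0.06,0,0],1],[[0,0.048,-0.0085],[0.072,0,0],1],[[0,0.048,-0.0085],[0.072,0,0],1]]'
python3 - <<'E'
from h import *
s=env.observe();print(s['ft_torque'],s['ft_force'],s['ee_pos'])
from rock import *
step((6.5,18.6),(0,29),4)
E
```

```text
time: 10.68
ee_pos: [450.0, 109.9, 79.2]
eef_rot: [-3.017, -0.25, 0.016]
ft_force: [-0.2, -0.3, -1.0]
grip_width: 38.7
grasp_force: 105.7
[-0.09576668  0.02917382  0.00117552] [-0.18871032 -0.31504041 -1.01938211] [449.98318034 109.85747204  79.17335596]
[ 4.88 21.2 ] [-0.0063 -0.0124] -0.009
[ 3.25 23.8 ] [-0.0134 -0.0246] -0.0181
[ 1.62 26.4 ] [-0.0213 -0.0368] -0.0271
[ 0. 29.] [-0.0298 -0.0489] -0.0361
```

The relay is free, since only its weight (1 N) remains. Now I'll level it and lift to about 15 mm clearance.

```bash
python3 -m handwheel '[[[0,-0.0065,-0.015],[-0.009,0,0],1],[[0,-0.0135,-0.029],[-0.018,0,0],1],[[0,-0.0215,-0.043],[-0.027,0,0],1],[[0,-0.03,-0.058],[-0.036,0,0],1],[[0,-0.03,-0.058],[-0.036,0,0],1],[[0,-0.03,-0.058],[-0.036,0,0],1]]'
python3 - <<'E'
from h import *
print(delta([450.4,113.3,91.4],9.4));s=env.observe();print(s['ft_force'],s['joint_vel'].round(3))
f=cam('side');save(f,'s5',(270,250,410,410),(525,600))
E
```

```text
time: 11.42
ee_pos: [449.2, 115.0, 91.4]
eef_rot: [-3.13, -0.263, 0.001]
ft_force: [-0.5, -0.4, -0.8]
grip_width: 39.0
grasp_force: 105.7
(array([0.0044, 0.0092, 0.0001]), array([-0.0002,  0.0002,  0.0012]))
[-0.49432711 -0.36711504 -0.82804876] [-0.005  0.003 -0.001 -0.004  0.002  0.001]
```

View pics/s5.png

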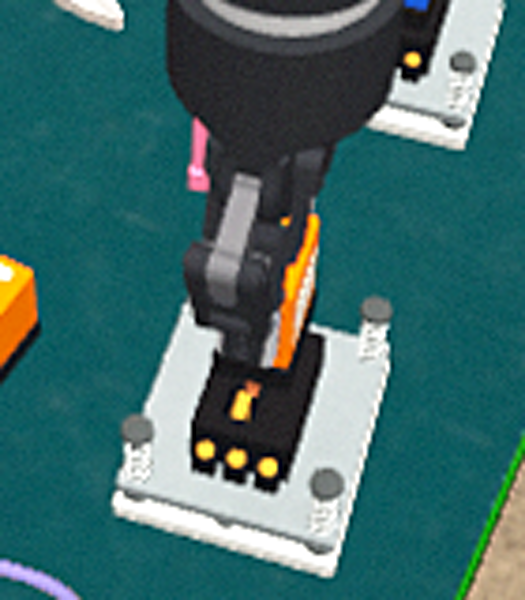

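```bash
python3 -m handwheel '[[[0.004,0.009,0],[0,0,0],1],[[0.004,0.009,0],[0,0,0],1],[[0.004,0.009,0],[0,0,0],1],[[0.004,0.009,0],[0,0,0],1]]'
python3 - <<'E'
from h import *
f=cam('side');save(f,'s6',(310,320,370,388),(530,600))
s=env.observe();print(delta([450.4,113.3,91.4],9.4))
R=Ro.from_euler('z',9.4,degrees=True).as_matrix()
for n,L in {'tip+':(-2.5,17,-14),'tipc':(2.5,17,-14),'root':(-2.5,17,0),'coverlow':(-14,20,12),'covtop':(-14,20,55),'baseedge':(-15,21,0),'baseedge-':(-15,-21,0)}.items():
    X=R@np.array(L)+[450.2,113.2,44+29]; c=f['Rc'].T@(X-f['o']); u=f['F']*c[:2]/c[2]+[f['cx'],f['cy']]
    print(n,((u-[310,320])*8.83).round())
X=R@np.array([0,28,0])+[450.2,113.2,44]; c=f['Rc'].T@(X-f['o']); print('sock',((f['F']*c[:2]/c[2]+[f['cx'],f['cy']]-[310,320])*8.83).round())
E
```

```text
time: 11.98
ee_pos: [450.7, 113.1, 91.6]
eef_rot: [-3.131, -0.263, 0.0]
ft_force: [0.0, 1.2, -0.3]
grip_width: 39.1
grasp_force: 105.7
(array([-0.001 , -0.0012,  0.0012]), array([-0.    ,  0.    ,  0.0011]))
tip+ [243. 294.]
tipc [214. 286.]
root [247. 243.]
coverlow [315. 233.]
covtop [329.  63.]
baseedge [316. 284.]
baseedge- [382.  79.]
sock [206. 399.]
```

View pics/s6.png

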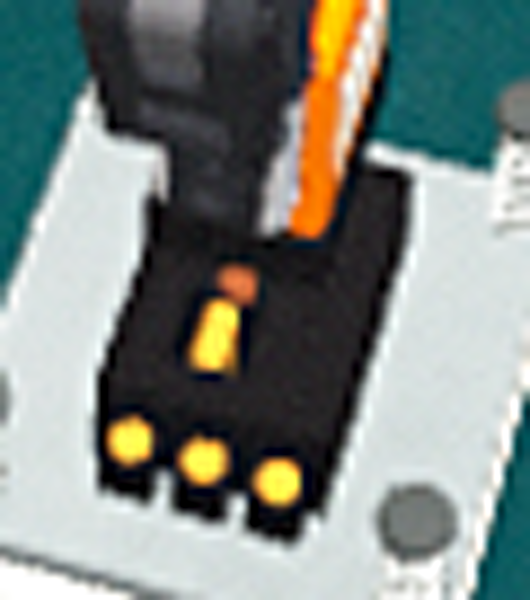

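The crop shows the copper blade tip at (240,300), against (243,294) predicted for 15 mm clearance. That matches within calibration, so clearance is about 13 to 15 mm. The relay is upright and the plate is at rest.

```bash
python3 -c "
from station import env
print(env.job_done())"
```

```text
the job is handed in; nothing more can be done
None
```

The orange relay is out and I've handed the job in: I rocked it about 6.5° four times one way and three the other, the net upward pull at the end of each rock stayed under 14 N (the plate lifts at about 18 N), and it is now held upright about 13–15 mm clear above its socket.

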